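Hang the hooked caddy in the notch of the kitchen rail

ROBOT

A 6-joint arm with a two-finger parallel gripper is mounted at the origin on the work surface. World frame = base frame: x ahead of the robot, y to its left, z up, the work surface at z = 0. Lengths are in m, angles in rad, forces in N, time in s.
With the tool pointing down it reaches from about 0.3 to 0.875 m from the base axis. Payload 6.4 kg.
Tool frame: the origin (TCP) lies midway between the tips of the shut fingers; the grasp point (between the pads) lies 19 mm behind it; x points along the fingers, z is the direction in which the jaws open and shut, and the axes are right-handed (so a half turn about x gives the same grasp; the last joint's range is limited). The gripper opens to 85 mm and grips with 20 to 120 N. Pads are 22 mm wide; open, the fingers measure 114 mm over their backs; the gripper's body (76 mm by 85 mm) begins 54 mm behind the grasp point. The pads swing forward as they close: fully open they stand 13 mm farther back than shut.
Start: joints at [0.914, 0.181, 1.607, -0, 1.354, -0.206], TCP at [0.251, 0.518, 0.231] pointing down, gripper open.
Joint ranges: [-2.99, 2.99], [-0.89, 2.07], [0.3, 2.58], [-1.14, 4.28], [0, 2.63], [-3.12, 3.12]. Speed limits (rad/s): [2.57, 2.57, 3.01, 3.14, 3.14, 3.14].

INTERFACE

Orientations are given as a rotation vector (axis times angle).
In Python, from bench import env gives the robot as it stands.
- The arm moves only by the tool apply_moves, never from a script. Its argument "deltas" is a list of rows, each a list of 3 entries, a list of its own where there are three numbers: the turn, a rotation vector about the world's x, y, z in degrees, then the shift along the world's x, y, z in mm, then the finger opening in mm, from 0 to 85.4. A call has 1 to 20 rows; each row shifts and turns the commanded pose from where the row before left it; what a row does not reach is not made up. A row lasts 1/8 s, in which the tool goes at most 62.5 mm and 10.7 degrees, less where a joint would pass 70% of its speed; a pose out of reach is approached as far as the arm can. A call is refused whole if a number of a shift passes 62.5 or a number of a turn 10.7, either way. A call with a gripper value outside its range is refused whole. The fingers move at their own pace and stop on an object; "force" is the grip in N (left out, the last holds). Time passes only in rows, so rows that do not move let the fingers close. It gives the time, the measured TCP pose, the force and the opening at its end, in the units of the state.
- env.state(): the state, without advancing time (a new reading comes with each control period).
- env.capture(name): name is "side" or "top" or "wrist"; returns (picture, depth): 384x512x3 uint8, red, green, blue; 384x512 float32, m along the optical axis (not along the pixel's ray), 0 where there is no reading.
- env.camera_info(name): a dict with "fx", "fy", "cx", "cy" (pixels), "extrinsics" (4x4, takes a point from camera to world coordinates). Camera axes: x right, y up, looking along -z (the intrinsics and any distortion apply to the point x, -y, -z); pixel columns grow to the right and rows downward; lengths in m; the calibration is good to about 2 mm. The wrist camera is an equidistant fisheye: a pixel r from the principal point sees the ray r / f radians off the axis. A picture is of the moment at which its call begins: read the wrist's pose just before it. camera_info takes no time and is no camera call; for the wrist camera it gives the pose at the moment of the call.
- env.finish_job(): hands the job in, once; it reports no verdict.
The state is a dict: "t": time; "joint_positions": joint angles; "qvel": joint speeds; "joint_torque": joint torques, N m; "tool_pos": TCP position; "tool_rot": TCP orientation; "contact_force": force on the tool from outside, world axes, zero at the start; "ft_torque": the same for the moment, N m; "grip_width": finger opening in m.
Only numpy, scipy, OpenCV 4.12 (cv2) and the standard library are available. Lean on these libraries where they do the work, as an engineer would, in place of code of your own. Each camera call takes 0.05 s, during which the arm holds its last target. There are 200 camera calls.

TASK

Pick up the hooked steel caddy by its black grip, lift its hook over the lip of the kitchen rail near either end and lower it until the hook's tongue rests on the ledge behind the lip. Then slide it along the rail towards the middle with only a light push, feeling for the notch in the ledge, and lower it gently until the tongue is fully home in the notch. Let go and leave it hanging there, without pressing or banging hard on the rail and without disturbing the other things on the worktop.

Things in the scene. Friction and masses are not known exactly. Their poses are not given: they have to be found in the camera images.
- caddy: loose open steel box 70 (x) x 90 (y) x 90 mm tall, about 0.2 to 0.42 kg, upright on the worktop. Origin: centre of its underside; z up, +x out of its back, where a 30 mm wide strip (x = 35 to 39, z = 0 to 130 mm) rises and a bridge (z = 126 to 130) leads back to the hanging tongue (see tongue_tip). The gap between strip and tongue, x = 39 to 51 mm, takes the rail's lip.
- caddy_grip (a point): centre of the caddy's black upright grip block, on top of the bridge: 12 mm thick in x, 40 mm wide in y, 40 mm tall; at x = 42, y = 0, z = 150 mm in the caddy's frame, axes as the caddy's. Pinch it from above across the 12 mm; nothing beside it but the bridge 20 mm below its centre.
- tongue_tip (a point): centre of the lower end of the hook's tongue: x = 53.5, y = 0, z = 94 mm in the caddy's frame, axes as the caddy's. The tongue is 5 mm thick (x = 51 to 56), 30 mm wide in y, and hangs 32 mm below the bridge's underside.
- rail: fixed steel rail 450 mm long (its y) on two posts. Origin on the worktop under the middle of the lip; z up, +x away from the robot. Front plate, its top edge the rounded lip: x = -3 to 3, z = 100 to 230 mm. Behind it a channel, x = 3 to 19; rear wall x = 19 to 25, top z = 222. The caddy hangs on the robot's side, its x along the rail's x, the lip between strip and tongue.
- rail_ledge (a point): middle of the ledge in the rail's channel: x = 11, y = 0, z = 214 mm in the rail's frame, axes as the rail's. The ledge runs level to y = -125 and +125, where black end caps (top z = 228) close the channel. It has one notch, 34 mm long in y, 12 mm deep (floor z = 202), centred anywhere from y = -65 to +65: not measured; felt as loss of support, or seen from above. Rigid: press under 15 N.
- pot: bystander: plain steel pot without a hook, 80 mm across, 85 mm tall; stands in line with the caddy and the jar, in any order, spaced about 230 mm. Origin: centre of its underside.
- jar: bystander: brown glass jar, 68 mm across, 90 mm tall. Origin: centre of its underside.
- mug: bystander: white mug, 80 mm across, 90 mm tall, beyond the rail. Origin: centre of its underside.
- bowl: bystander: blue bowl, 140 mm across, 55 mm tall, left of the rail. Origin: centre of its underside.
- spoon: bystander: wooden spoon lying right of the rail. Origin on its underside.
- dish: bystander: white ceramic butter dish, closed, 120 x 70 x 45 mm, beyond the rail. Origin: centre of its underside.
- tin: bystander: red tin, 74 mm across, 80 mm tall, beyond the rail. Origin: centre of its underside.
Things that resemble listed ones, but are neither listed nor needed, are in the scene too. What is shaped like the caddy but blue or orange is not meant.

How it is judged:
On the way, in this order (a step that is already met when the one before it is completed fails the run):
1. the tongue is behind the lip and rests in contact on the ledge (tongue end within 3 mm of the ledge's height) (x of tongue_tip in the frame of rail between 0.003 and 0.019 m and z of tongue_tip in the frame of rail between 0.211 and 0.217 m and contact force between caddy and rail above 0.5 N), for 0.3 s.
2. the tongue has dropped into the notch (x of tongue_tip in the frame of rail between 0.003 and 0.019 m and z of tongue_tip in the frame of rail below 0.206 m), for 0.2 s.
At the end, for the whole second after the job is handed in: the caddy hangs at rest on the robot's side of the rail, let go, its tongue behind the lip and down in the notch (tongue end within 3.5 mm of the notch floor), upright within 0.15 rad and square to the rail within 0.2 rad (x of tongue_tip in the frame of rail between 0.003 and 0.019 m and z of tongue_tip in the frame of rail between 0.198 and 0.2055 m and y of tongue_tip in the frame of rail between -0.075 and 0.075 m and angle between caddy's own z axis and vertical below 0.15 rad and angle between the x axis of caddy and the x axis of rail, either way round below 0.2 rad and linear speed of caddy below 0.02 m/s); the robot touches nothing.
It fails at once if the caddy presses on the rail with more than 35 N (contact force between caddy and rail above 35 N).
It fails at once if the hand or arm presses on the rail with more than 35 N (contact force between the arm and rail above 35 N).
It fails at once if a bystander is moved by more than 30 mm (distance of any of pot, jar, mug, bowl, spoon, dish, tin from where it was at the start of the episode above 0.03 m).
It also fails if it takes over 72 s, if anything falls off the work surface, if the arm or the gripper's body presses on something with over 40 N, if the wrist force passes 120 N, or if a joint passes its speed limit or range.

## Working session

There is one attempt and no reset: what is moved stays moved. The work goes in short steps, Python scripts to look and compute and a tool call to move; the robot and the scene stay as the last step left them, time stands still between calls to the robot, and variables do not carry over. Pictures are saved under pics/ and viewed, about 8 in all and at most 12, crops included, and the job is handed in when it is done.

Besides the shell and the picture viewer there is one more tool, called by a JSON object that holds its "method" and its "body", one argument or row to a line. apply_moves: Moves the arm, as the interface text tells. Its arguments: {"type":"object","properties":{"deltas":{"type":"array","items":{"type":"array"}},"force":{"type":"number"}},"required":["deltas"]}

```bash
mkdir -p pics
cat > h.py <<'E'
import numpy as np, cv2
from bench import env
def grab(name):
    info=env.camera_info(name); im,d=env.capture(name)
    np.savez('last_%s.npz'%name,im=im,d=d,E=info['extrinsics'],K=[info[k] for k in('fx','fy','cx','cy')])
    return im,d,info
def cloud(name):
    z=np.load('last_%s.npz'%name); d=z['d'];fx,fy,cx,cy=z['K'];E=z['E']
    v,u=np.mgrid[:d.shape[0],:d.shape[1]]
    P=np.stack([(u-cx)/fx*d,-(v-cy)/fy*d,-d],-1)
    W=P@E[:3,:3].T+E[:3,3]; W[d==0]=np.nan
    return z['im'],W
E
python3 - <<'E'
from h import *
for n in('top','side'):
    im,d,i=grab(n); print(n,{k:np.round(v,3).tolist() for k,v in i.items() if k!='name'})
    cv2.imwrite(f'pics/{n}0.png',cv2.resize(im[:,:,::-1],(800,600)))
print(env.state())
E
```

```text
top {'fx': 441.982, 'fy': 441.982, 'cx': 243.454, 'cy': 189.093, 'extrinsics': [[-0.011, 0.991, -0.13, 0.318], [-1.0, -0.011, 0.001, -0.016], [-0.0, 0.13, 0.992, 1.462], [0.0, 0.0, 0.0, 1.0]]}
side {'fx': 355.577, 'fy': 355.577, 'cx': 260.22, 'cy': 190.84, 'extrinsics': [[0.999, 0.016, -0.045, 0.464], [-0.046, 0.578, -0.814, -1.029], [0.013, 0.816, 0.579, 0.864], [0.0, 0.0, 0.0, 1.0]]}
{'t': 0.1, 'joint_positions': array([ 9.13656470e-01,  1.81482772e-01,  1.60790968e+00, -4.60718813e-06,
        1.35383861e+00, -2.06306114e-01]), 'qvel': array([-0.00115569, -0.00157748, -0.00272213, -0.00082306,  0.00031712,
       -0.00180485]), 'joint_torque': array([-3.69129630e-04, -4.45880985e+01, -3.52237308e+01, -2.78591924e-04,
        4.24679994e-03,  4.58540129e-06]), 'tool_pos': array([0.25020675, 0.5171407 , 0.23046445]), 'tool_rot': array([-0.87169968,  1.39095017,  0.870762  ]), 'contact_force': array([ 0.23614315,  0.40725229, -0.23963846]), 'ft_torque': array([-0.04549009,  0.02979748,  0.00666382]), 'grip_width': 0.08558330318258524}
```

View pics/top0.png

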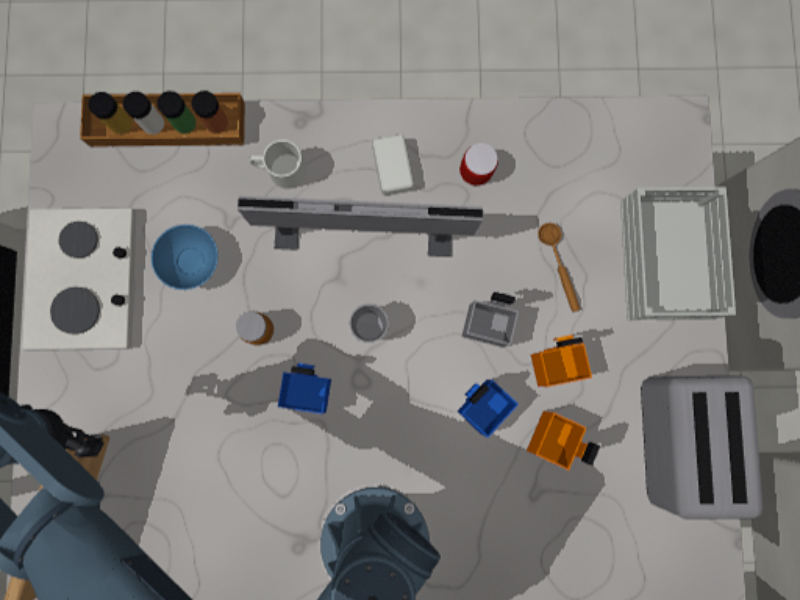

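View pics/side0.png

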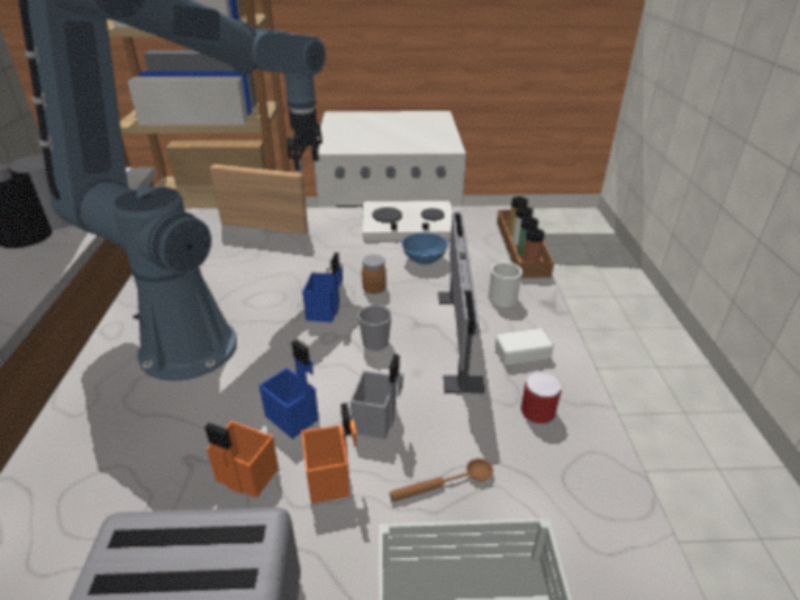

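The steel caddy is the grey box at top (490,322), with its black grip at (503,298). The look-alikes are blue at (305,390) and (487,407) and orange at (561,362) and (560,440), and the plain pot at (370,322) has no hook. Only the grey one fits. The rail runs from (240,205) to (482,215), and there's a dark spot, probably the notch, at (343,207).

Run:
```python
from h import *
im,W=cloud('top')
a=cv2.resize(im[115:235,145:345,::-1],(800,480),interpolation=cv2.INTER_CUBIC)
cv2.imwrite('pics/crop1.png',a)
Z=W[...,2]
r=np.zeros(Z.shape,bool); r[120:165,148:315]=1
for lo,hi in((.224,.24),(.205,.24),(.19,.224)):
    m=r&(Z>lo)&(Z<hi); P=W[m]; c=P[:,:2].mean(0); u,s,vt=np.linalg.svd(P[:,:2]-c,full_matrices=0)
    print(lo,hi,m.sum(),c,'dir',vt[0],'ext',np.ptp((P[:,:2]-c)@vt[0]),'zmed',np.median(P[:,2]))
    t=(P[:,:2]-c)@vt[0]; print(c+vt[0]*t.min(),c+vt[0]*t.max())
g=np.zeros(Z.shape,bool); g[175:230,285:345]=1
dark=im.max(2)<60
m=g&dark&(Z>.11)
P=W[m];print('grip',m.sum(),P.mean(0),P.min(0),P.max(0)); mt=m&(Z>.16);Q=W[mt][:,:2].astype(np.float32);print('top',len(Q),cv2.minAreaRect(Q*1000), np.median(W[mt][:,2]))
m=g&(Z>.08)&(Z<.1); Q=W[m][:,:2].astype(np.float32);print('rim',m.sum(),cv2.minAreaRect(Q*1000))
for row in range(126,146,2): print(row,[int(1000*x) if x==x else -1 for x in Z[row,186:276:6]])
```

```text
0.224 0.24 785 [0.63667536 0.01628307] dir [0.0572     0.99836274] ext 0.4483903140831167 zmed 0.22839655187693042
[ 0.62408264 -0.20350907] [0.64973056 0.24414711]
0.205 0.24 1672 [0.63971603 0.01866181] dir [-0.05662088 -0.99839575] ext 0.4496561308101603 zmed 0.22322216445274423
[0.6524947  0.24398808] [ 0.62703478 -0.20494669]
0.19 0.224 1106 [0.64016714 0.02226266] dir [-0.05528685 -0.99847051] ext 0.4493635956803138 zmed 0.2145086286302521
[0.65242932 0.24371539] [ 0.62758542 -0.20496091]
grip 73 [ 0.48072903 -0.24732281  0.1656359 ] [ 0.47125692 -0.26916989  0.12111161] [ 0.49707817 -0.23013342  0.17585479]
top 61 ((480.8531188964844, -249.20669555664062), (39.918792724609375, 12.218265533447266), 75.05995178222656) 0.17046181808767624
rim 139 ((440.729736328125, -239.2073974609375), (90.56949615478516, 70.99004364013672), 74.83499908447266)
126 [0, -6, -1, 0, -6, 3, 4, -2, -6, -1, -4, -1, 1, -5, -1]
128 [218, 219, 223, 223, 219, 1, 5, 0, 0, -1, 0, -1, 7, 4, -4]
130 [226, 217, 213, 216, 216, 217, 227, 223, 223, 220, 224, 222, 223, 0, 0]
132 [228, 217, 216, 214, 216, 203, 206, 210, 216, 214, 217, 219, 214, 222, 228]
134 [228, 223, 213, 215, 210, 197, 200, 214, 214, 209, 211, 214, 215, 211, 213]
136 [223, 228, 233, 226, 233, 232, 232, 229, 229, 215, 216, 213, 215, 212, 211]
138 [203, 201, 207, 213, 210, 215, 219, 226, 225, 227, 229, 232, 228, 228, 231]
140 [172, 175, 182, 181, 184, 195, 193, 196, 204, 201, 206, 212, 217, 224, 223]
142 [150, 152, 153, 159, 165, 165, 175, 176, 178, 179, 181, 183, 188, 196, 195]
144 [125, 125, 128, 133, 137, 143, 141, 143, 149, 149, 164, 162, 163, 168, 170]
```

View pics/crop1.png

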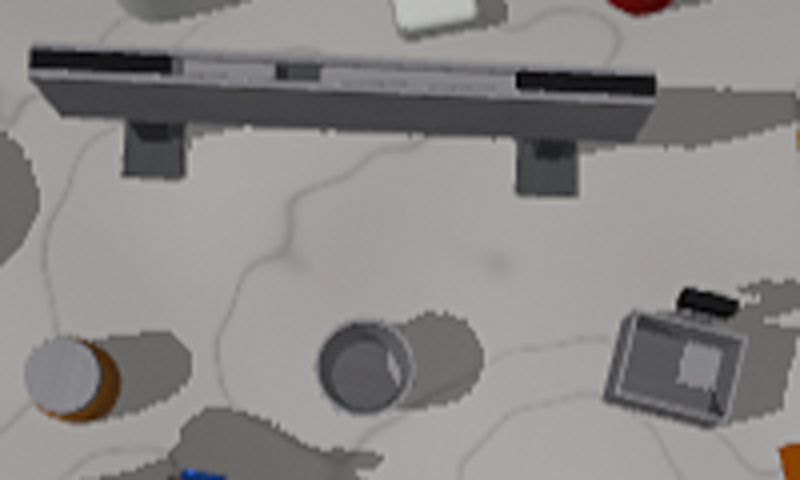

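The crop confirms it: grey steel box with a rim 90.6 x 71.0 mm, and a 40 x 12 mm black grip at z ≈ 0.170. The notch shows as a dark gap at crop (298,72), and the depth there is ≈ 0.200. Next I'll refine the rail frame and notch position and work out the grasp.

Run:
```python
from h import *
from scipy.spatial.transform import Rotation as R
im,W=cloud('top'); Z=W[...,2]
yaw=np.arctan2(-.0566,.9984); ex=np.array([np.cos(yaw),np.sin(yaw)]); ey=np.array([-ex[1],ex[0]])
mid=(np.array([.6525,.2440])+np.array([.6270,-.2049]))/2
r=np.zeros(Z.shape,bool); r[120:165,148:315]=1
q=(W[...,:2]-mid); X=q@ex; Y=q@ey
m=r&(Z>.19)&(Z<.24)
print('y ext',Y[m].min(),Y[m].max())
lip=m&(Z>.2255)&(abs(Y)<.115)
p=np.polyfit(Y[lip],X[lip],1); print('lip fit',p,lip.sum(),np.percentile(X[lip],[2,50,98]))
rw=m&(Z>.218)&(Z<.2255)&(abs(Y)<.115)&(X>p[1]+.012);print('rear',rw.sum(),np.percentile(X[rw],[2,50,98]))
cap=m&(im.max(2)<60)&(abs(Y)>.1); print('cap inner',Y[cap&(Y<0)].max(),Y[cap&(Y>0)].min(), Z[cap].mean(), np.percentile(X[cap],[2,50,98]))
row=im[131:136,:,:].mean(2)
for v in(132,133,134):print(v,[(u,int(im[v,u].mean()),round(float(Y[v,u])*1000),int(Z[v,u]*1000)) for u in range(208,232,1)])
s=env.state(); T=R.from_rotvec(s['tool_rot']).as_matrix(); print(T.round(3))
print('rail yaw deg',np.degrees(yaw), 'jaw yaw deg',np.degrees(np.arctan2(T[1,2],T[0,2])))
```

```text
y ext -0.2248562371649962 0.22479961297801182
lip fit [ 0.00068533 -0.00770058] 191 [-0.01285656 -0.00950562  0.01340171]
rear 170 [0.00928588 0.01254594 0.01615504]
cap inner -0.1207698963800325 0.12420207838723593 0.22768073076840714 [-0.0047222  0.0030897  0.0099013]
132 [(208, 130, 65, 215), (209, 131, 62, 215), (210, 131, 59, 216), (211, 133, 56, 212), (212, 134, 53, 213), (213, 119, 50, 211), (214, 40, 49, 198), (215, 43, 45, 207), (216, 43, 42, 203), (217, 72, 39, 204), (218, 72, 36, 206), (219, 71, 34, 204), (220, 69, 31, 202), (221, 70, 28, 206), (222, 70, 25, 206), (223, 68, 22, 205), (224, 69, 19, 204), (225, 113, 15, 216), (226, 136, 13, 213), (227, 136, 10, 215), (228, 135, 7, 210), (229, 135, 4, 213), (230, 135, 1, 215), (231, 135, -2, 212)]
133 [(208, 132, 65, 212), (209, 132, 61, 215), (210, 132, 59, 215), (211, 134, 56, 214), (212, 134, 53, 212), (213, 112, 50, 214), (214, 39, 48, 205), (215, 41, 45, 200), (216, 44, 43, 197), (217, 74, 39, 200), (218, 70, 37, 200), (219, 70, 34, 200), (220, 70, 31, 199), (221, 70, 28, 198), (222, 69, 25, 201), (223, 70, 22, 203), (224, 70, 19, 201), (225, 122, 15, 215), (226, 136, 13, 212), (227, 134, 10, 213), (228, 134, 7, 212), (229, 133, 4, 213), (230, 133, 1, 214), (231, 133, -2, 213)]
134 [(208, 127, 65, 209), (209, 126, 61, 216), (210, 125, 59, 210), (211, 125, 56, 215), (212, 120, 53, 216), (213, 100, 50, 216), (214, 52, 48, 201), (215, 50, 45, 201), (216, 49, 42, 197), (217, 70, 39, 201), (218, 67, 37, 198), (219, 67, 33, 202), (220, 66, 31, 198), (221, 65, 28, 201), (222, 65, 25, 200), (223, 60, 22, 203), (224, 67, 19, 204), (225, 120, 16, 205), (226, 134, 12, 211), (227, 131, 9, 214), (228, 131, 7, 214), (229, 131, 4, 216), (230, 131, 1, 216), (231, 131, -2, 214)]
[[-0.001 -0.9    0.436]
 [-0.001  0.436  0.9  ]
 [-1.     0.    -0.002]]
rail yaw deg -3.2446651747891506 jaw yaw deg 64.16920152810826
```

{"method": "apply_moves", "body": {
  "deltas": [
    [[0, 0, -4.4], [12.8, -42.6, 2.4], 50],
    [[0, 0, -4.4], [12.8, -42.6, 2.4], 50],
    [[0, 0, -4.4], [12.8, -42.6, 2.4], 50],
    [[0, 0, -4.4], [12.8, -42.6, 2.4], 50],
    [[0, 0, -4.4], [12.8, -42.6, 2.4], 50],
    [[0, 0, -4.4], [12.8, -42.6, 2.4], 50],
    [[0, 0, -4.4], [12.8, -42.6, 2.4], 50],
    [[0, 0, -4.4], [12.8, -42.6, 2.4], 50],
    [[0, 0, -4.4], [12.8, -42.6, 2.4], 50],
    [[0, 0, -4.4], [12.8, -42.6, 2.4], 50],
    [[0, 0, -4.4], [12.8, -42.6, 2.4], 50],
    [[0, 0, -4.4], [12.8, -42.6, 2.4], 50],
    [[0, 0, -4.4], [12.8, -42.6, 2.4], 50],
    [[0, 0, -4.4], [12.8, -42.6, 2.4], 50],
    [[0, 0, -4.4], [12.8, -42.6, 2.4], 50],
    [[0, 0, -4.4], [12.8, -42.6, 2.4], 50],
    [[0, 0, -4.4], [12.8, -42.6, 2.4], 50],
    [[0, 0, -4.4], [12.8, -42.6, 2.4], 50],
    [[0, 0, 0], [0, 0, 0], 50],
    [[0, 0, 0], [0, 0, 0], 50]
  ],
  "force": 40
}}

```text
t: 2.6
tool_pos: [0.4805, -0.2486, 0.2738]
tool_rot: [0.207, 1.562, -0.205]
contact_force: [-0.4, -0.6, -0.2]
grip_width: 0.0499
```

```bash
cat >> h.py <<'E'
from scipy.spatial.transform import Rotation as R
RO=np.array([.63027,.02009]); RY=np.radians(-3.245)
ex=np.array([np.cos(RY),np.sin(RY)]); ey=np.array([-ex[1],ex[0]])
def st():
    s=env.state(); T=R.from_rotvec(s['tool_rot']).as_matrix()
    p=s['tool_pos']; print('t',round(s['t'],2),'tcp',p.round(4),'jaw',np.degrees(np.arctan2(T[1,2],T[0,2])).round(2),'tilt',T[:,0].round(3),'F',s['contact_force'].round(2),'w',round(s['grip_width'],4),'rail xy',((p[:2]-RO)@ex).round(4),((p[:2]-RO)@ey).round(4))
    return s,T
E
python3 - <<'E'
from h import *
st()
im,d,i=grab('wrist'); print(i['extrinsics'].round(3),i['fx'],i['cx'],i['cy'])
cv2.imwrite('pics/w1.png',cv2.resize(im[:,:,::-1],(800,600)))
E
```

```text
t 2.6 tcp [ 0.4805 -0.2486  0.2738] jaw -15.01 tilt [-0.001  0.001 -1.   ] F [-0.37 -0.61 -0.18] w 0.0499 rail xy -0.1344 -0.2767
[[ 0.966  0.248  0.075  0.5  ]
 [-0.259  0.927  0.272 -0.18 ]
 [-0.002 -0.282  0.959  0.417]
 [ 0.     0.     0.     1.   ]] 297.3186396354542 258.66887287202997 188.5951610315125
```

View pics/w1.png

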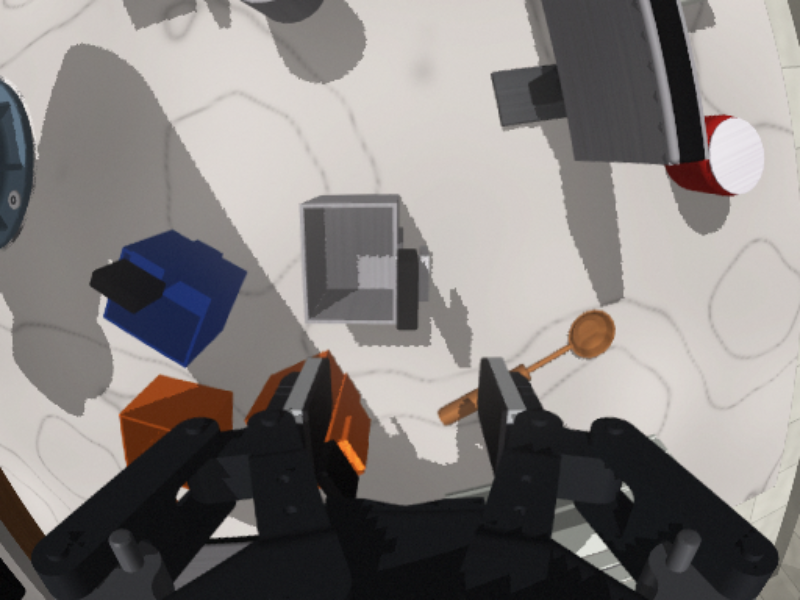

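In the wrist view the steel caddy's grip is at (408,288), square to the jaws and centred between the fingertips (about 322 and 482). The nearby orange grip sits at (345,470), under the hand. I'll check the grip's position with the fisheye model.

```bash
cat >> h.py <<'E'
def wcloud():
    z=np.load('last_wrist.npz'); d=z['d'];fx,fy,cx,cy=z['K'];E=z['E']
    v,u=np.mgrid[:d.shape[0],:d.shape[1]]
    x=(u-cx)/fx;y=(v-cy)/fy; th=np.hypot(x,y); k=np.tan(th)/np.maximum(th,1e-9)
    W=np.stack([x*k*d,-y*k*d,-d],-1)@E[:3,:3].T+E[:3,3]; W[(d==0)|(th>1.4)]=np.nan
    return z['im'],W
E
python3 - <<'E'
from h import *
im,W=wcloud(); Z=W[...,2]
g=np.zeros(Z.shape,bool); g[150:215,245:285]=1
m=g&(im.max(2)<60)&(Z>.155); Q=W[m][:,:2].astype(np.float32)
print(len(Q),cv2.minAreaRect(Q*1000),np.percentile(Z[m],[5,50,95]))
m2=g&(Z>.12)&(Z<.16)&(im.max(2)<60); print('lower',m2.sum(), W[m2].mean(0) if m2.any() else '')
h=np.zeros(Z.shape,bool);h[110:220,180:285]=1
m=h&(Z>.084)&(Z<.097); Q=W[m][:,:2].astype(np.float32); print('rim',len(Q),cv2.minAreaRect(Q*1000))
# orange neighbor grip
o=(im[...,0]>150)&(im[...,2]<80)&(Z>.02); print('orange max xy',np.nanmax(W[o][:,0]),np.nanmax(W[o][:,1]),np.nanmax(Z[o]))
# rail features
q=W[...,:2]-RO; X=q@ex; Y=q@ey
cap=(im.max(2)<60)&(Z>.222)&(Z<.235)&(abs(X)<.04)
lip=(Z>.222)&(Z<.236)&(abs(X)<.04)&~cap
print('cap',cap.sum(),np.percentile(X[cap],[2,50,98]),Y[cap].min(),Y[cap].max()); print('lip',np.percentile(X[lip],[2,25,50,75,98]),Y[lip].min())
E
```

```text
576 ((482.84991455078125, -250.17575073242188), (39.143978118896484, 10.428627014160156), 75.02183532714844) [0.16625913 0.17022219 0.17140769]
lower 58 [ 0.4874017  -0.23133935  0.14873498]
rim 915 ((451.0190734863281, -241.80349731445312), (90.0934066772461, 90.70597839355469), 74.54507446289062)
orange max xy 0.7855069045066827 -0.19401321502056076 0.13194439655744084
cap 1706 [0.00424326 0.01177398 0.01932675] -0.2257984913577666 -0.1477370961397567
lip [-0.00223603 -0.00121143 -0.00024239  0.00234181  0.02598172] -0.2255762608769787
```

{"method": "apply_moves", "body": {
  "deltas": [
    [[0, 0, 0], [2, -1.5, -20], 50],
    [[0, 0, 0], [0, 0, -25], 50],
    [[0, 0, 0], [0, 0, -25], 50],
    [[0, 0, 0], [0, 0, -25], 50],
    [[0, 0, 0], [0, 0, -20], 50],
    [[0, 0, 0], [0, 0, -12], 50],
    [[0, 0, 0], [0, 0, -10], 50],
    [[0, 0, 0], [0, 0, 0], 50],
    [[0, 0, 0], [0, 0, 0], 0],
    [[0, 0, 0], [0, 0, 0], 0],
    [[0, 0, 0], [0, 0, 0], 0],
    [[0, 0, 0], [0, 0, 0], 0],
    [[0, 0, 0], [0, 0, 0], 0],
    [[0, 0, 0], [0, 0, 0], 0]
  ],
  "force": 50
}}

```text
t: 4.4
tool_pos: [0.483, -0.251, 0.1383]
tool_rot: [0.205, 1.561, -0.206]
contact_force: [-2.5, 1.5, 5.9]
grip_width: 0.0113
```

{"method": "apply_moves", "body": {
  "deltas": [
    [[0, 0, 0], [0, 0, 1], 0],
    [[0, 0, 0], [0, 0, 2], 0],
    [[0, 0, 0], [0, 0, 10], 0],
    [[0, 0, 0], [0, 0, 20], 0],
    [[0, 0, 0], [0, 0, 20], 0],
    [[0, 0, 0], [0, 0, 20], 0],
    [[0, 0, 0], [0, 0, 20], 0],
    [[0, 0, 0], [0, 0, 20], 0],
    [[0, 0, 0], [0, 0, 20], 0],
    [[0, 0, 0], [0, 0, 20], 0],
    [[0, 0, 0], [0, 0, 10], 0],
    [[0, 0, 0], [0, 0, 0], 0],
    [[0, 0, 0], [0, 0, 0], 0],
    [[0, 0, 0], [0, 0, 0], 0]
  ],
  "force": 90
}}

```text
t: 6.15
tool_pos: [0.4825, -0.2504, 0.2994]
tool_rot: [0.207, 1.563, -0.205]
contact_force: [-0.1, -0.7, -2.5]
grip_width: 0.0109
```

Run:
```python
from h import *
s,T=st(); print(s['ft_torque'])
im,d,i=grab('side'); _,W=cloud('side'); 
cv2.imwrite('pics/s2.png',cv2.resize(im[120:300,180:370,::-1],(760,720))[:600])
im,d,i=grab('wrist'); im,W=wcloud(); Z=W[...,2]
cv2.imwrite('pics/w2.png',cv2.resize(im[:,:,::-1],(640,480)))
```

```text
t 6.15 tcp [ 0.4825 -0.2504  0.2994] jaw -15.03 tilt [-0.001  0.001 -1.   ] F [-0.09 -0.71 -2.51] w 0.0109 rail xy -0.1322 -0.2784
[-0.04276457 -0.15302163 -0.0096078 ]
```

View pics/w2.png

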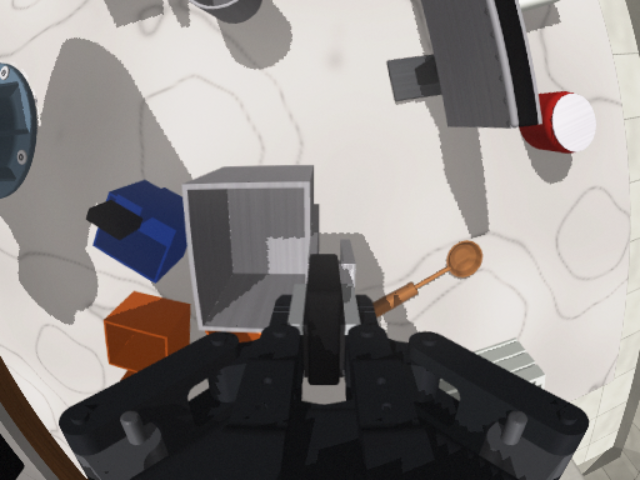

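View pics/s2.png

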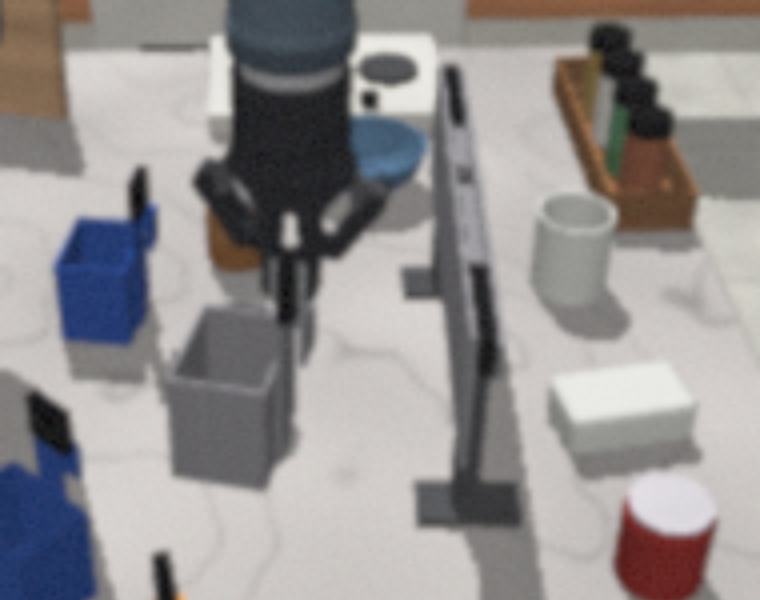

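The caddy is held alone at the grip and hangs straight below the fingers, clear of everything. Next I'll measure its tilt, height and yaw in hand from the rim.

Run:
```python
from h import *
im,W=wcloud(); Z=W[...,2]
h=np.zeros(Z.shape,bool);h[128:275,140:258]=1
m=h&(Z>.243)&(Z<.262); P=W[m]; print(len(P),np.percentile(P[:,2],[5,50,95]))
A=np.c_[P[:,:2]-P[:,:2].mean(0),np.ones(len(P))]
c=np.linalg.lstsq(A,P[:,2],rcond=None)[0]; res=P[:,2]-A@c; k=abs(res)<.003; c=np.linalg.lstsq(A[k],P[k,2],rcond=None)[0]
print('plane',c,k.sum()); 
a=np.radians(-15); u=np.array([np.cos(a),np.sin(a)]); print('pitch slope along caddy x',c[:2]@u,'y',c[:2]@[-u[1],u[0]])
print('rim rect',cv2.minAreaRect((P[:,:2]*1000).astype(np.float32)))
q=(P[:,:2]-np.array([.4825,-.2504])); print('x ext',(q@u).min(),(q@u).max(),'y',(q@[-u[1],u[0]]).min(),(q@[-u[1],u[0]]).max())
# tongue: points between x 5..16mm beyond
q=W[...,:2]-np.array([.4825,-.2504]); X=q@u;Y=q@[-u[1],u[0]]
t=(Z>.22)&(Z<.30)&(X>.004)&(X<.02)&(abs(Y)<.03)&(im.max(2)>70); print('tongue',t.sum(),[np.percentile(v[t],[2,50,98]).round(4) for v in(X,Y,Z)])
```

```text
2334 [0.2441109  0.25116835 0.25267612]
plane [0.00792428 0.01068817 0.25088123] 1851
pitch slope along caddy x 0.004887966521661849 y 0.012374937897493568
rim rect ((444.2472229003906, -240.08213806152344), (91.02461242675781, 74.00841522216797), 74.97980499267578)
x ext -0.07663804357866622 -0.002610432661508381 y -0.04544020413964683 0.04558210047711569
tongue 409 [array([0.0078, 0.0116, 0.0147]), array([0.0057, 0.0141, 0.0154]), array([0.2579, 0.2904, 0.2925])]
```

{"method": "apply_moves", "body": {
  "deltas": [
    [[0, 0, 0.98], [9.1, 15.2, 0.5], 0],
    [[0, 0, 0.98], [9.1, 15.2, 0.5], 0],
    [[0, 0, 0.98], [9.1, 15.2, 0.5], 0],
    [[0, 0, 0.98], [9.1, 15.2, 0.5], 0],
    [[0, 0, 0.98], [9.1, 15.2, 0.5], 0],
    [[0, 0, 0.98], [9.1, 15.2, 0.5], 0],
    [[0, 0, 0.98], [9.1, 15.2, 0.5], 0],
    [[0, 0, 0.98], [9.1, 15.2, 0.5], 0],
    [[0, 0, 0.98], [9.1, 15.2, 0.5], 0],
    [[0, 0, 0.98], [9.1, 15.2, 0.5], 0],
    [[0, 0, 0.98], [9.1, 15.2, 0.5], 0],
    [[0, 0, 0.98], [9.1, 15.2, 0.5], 0],
    [[0, 0, 0], [0, 0, 0], 0],
    [[0, 0, 0], [0, 0, 0], 0]
  ]
}}

```text
t: 8.0
tool_pos: [0.592, -0.0684, 0.3064]
tool_rot: [0.044, 1.571, -0.045]
contact_force: [0.1, -0.3, -2.9]
grip_width: 0.0108
```

Run:
```python
from h import *
s,T=st(); p=s['tool_pos']
im,d,i=grab('wrist'); im,W=wcloud(); Z=W[...,2]
cv2.imwrite('pics/w3.png',cv2.resize(im[:,:,::-1],(640,480)))
q=W[...,:2]-RO; X=q@ex; Y=q@ey
# lip: bin by Y
for y0 in np.arange(-.12,.16,.04):
    m=(Z>.225)&(Z<.236)&(abs(X)<.014)&(Y>y0)&(Y<y0+.04)&(im.max(2)>60)
    r=(Z>.218)&(Z<.226)&(X>.014)&(X<.03)&(Y>y0)&(Y<y0+.04)
    if m.sum()>10: print(round(y0,3),'lip',m.sum(),np.percentile(X[m],[5,50,95]).round(4),'z',np.percentile(Z[m],[50,95]).round(4),'rear',r.sum(),np.percentile(X[r],[5,50,95]).round(4) if r.sum()>5 else '')
cap=(im.max(2)<60)&(Z>.222)&(Z<.235)&(abs(X)<.025)
for sgn in(-1,1):
    c=cap&(Y*sgn>.09); 
    if c.any(): print('cap',sgn,c.sum(),np.percentile(Y[c],[1,99]),np.percentile(X[c],[3,97]))
n=(Z<.2075)&(Z>.19)&(X>.005)&(X<.017)&(abs(Y)<.1); print('notch',n.sum(),np.percentile(Y[n],[1,50,99]) if n.any() else '')
# tongue
q=W[...,:2]-p[:2]; x=q@ex;y=q@ey
t=(Z>p[2]-.05)&(Z<p[2]-.002)&(x>.005)&(x<.02)&(abs(y)<.025)&(im.max(2)>70); print('tongue',t.sum(),[np.percentile(v[t],[2,50,98]).round(4) for v in(x,y,Z)] if t.any() else '')
```

```text
t 8.0 tcp [ 0.592  -0.0684  0.3064] jaw -3.26 tilt [-0. -0. -1.] F [ 0.08 -0.34 -2.94] w 0.0108 rail xy -0.0332 -0.0906
-0.12 lip 375 [-0.0013  0.0012  0.0042] z [0.2298 0.2309] rear 391 [0.0204 0.0231 0.0264]
-0.08 lip 423 [-0.0013  0.001   0.0041] z [0.2297 0.231 ] rear 421 [0.0204 0.0231 0.0263]
-0.04 lip 463 [-0.0015  0.001   0.0041] z [0.2297 0.231 ] rear 445 [0.0204 0.023  0.0263]
0.0 lip 440 [-0.0015  0.0008  0.0039] z [0.2297 0.2311] rear 435 [0.0204 0.023  0.0262]
0.04 lip 225 [-0.0015  0.0009  0.004 ] z [0.2298 0.2312] rear 278 [0.0204 0.023  0.0262]
cap -1 582 [-0.15957206 -0.12499611] [0.005372   0.01929423]
notch 377 [0.01777677 0.03399096 0.04951799]
tongue 400 [array([0.0078, 0.0115, 0.0146]), array([0.0055, 0.0138, 0.0152]), array([0.2649, 0.2974, 0.2991])]
```

View pics/w3.png

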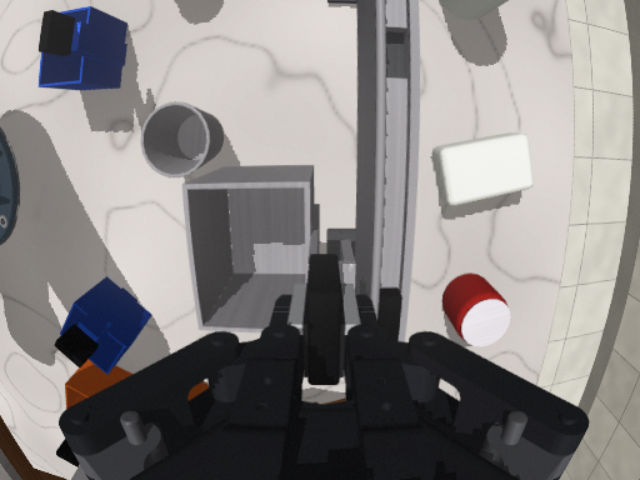

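The wrist view shows the rail parallel to the caddy's back, with the lip at about (365,200) and the notch at (397,55), rail y ≈ +34 mm. Now over the lip and down to about 8 mm above the ledge.

{"method": "apply_moves", "body": {
  "deltas": [
    [[0, 0, 0], [7.7, -0.4, 0], 0],
    [[0, 0, 0], [7.7, -0.4, 0], 0],
    [[0, 0, 0], [7.7, -0.5, 0], 0],
    [[0, 0, 0], [7.7, -0.5, 0], 0],
    [[0, 0, 0], [0, 0, 0], 0],
    [[0, 0, 0], [0, 0, 0], 0],
    [[0, 0, 0], [0, 0, -8], 0],
    [[0, 0, 0], [0, 0, -8], 0],
    [[0, 0, 0], [0, 0, -8], 0],
    [[0, 0, 0], [0, 0, -6], 0],
    [[0, 0, 0], [0, 0, -5], 0],
    [[0, 0, 0], [0, 0, -4], 0],
    [[0, 0, 0], [0, 0, 0], 0],
    [[0, 0, 0], [0, 0, 0], 0]
  ]
}}

```text
t: 9.8
tool_pos: [0.6231, -0.0702, 0.2678]
tool_rot: [0.045, 1.57, -0.045]
contact_force: [-0.0, -0.2, -2.8]
grip_width: 0.0105
```

Run:
```python
from h import *
s,T=st(); p=s['tool_pos']; print(s['ft_torque'])
im,d,i=grab('wrist'); im,W=wcloud(); Z=W[...,2]
q=W[...,:2]-p[:2]; x=q@ex;y=q@ey
t=(Z>.25)&(Z<.262)&(x>.007)&(x<.02)&(abs(y)<.025)&(im.max(2)>70); print('bridge/tongue',t.sum(),[np.percentile(v[t],[2,50,98]).round(4) for v in(x,y,Z)] if t.any() else '')
m=(Z>.225)&(Z<.236)&(abs(x)<.02)&(y>.03)&(y<.1)&(im.max(2)>60); print('lip rel tcp',np.percentile(x[m],[5,50,95]).round(4))
```

```text
t 9.8 tcp [ 0.6231 -0.0702  0.2678] jaw -3.27 tilt [ 0. -0. -1.] F [-0.04 -0.16 -2.82] w 0.0105 rail xy -0.0021 -0.0905
[ 0.02975534 -0.15567657  0.02391595]
bridge/tongue 269 [array([0.0077, 0.0115, 0.0146]), array([0.0052, 0.012 , 0.0151]), array([0.2515, 0.2594, 0.2607])]
lip rel tcp [0.0006 0.0036 0.0061]
```

{"method": "apply_moves", "body": {
  "deltas": [
    [[0, 0, 0], [0, 0, -2], 0],
    [[0, 0, 0], [0, 0, -2], 0],
    [[0, 0, 0], [0, 0, -1.5], 0],
    [[0, 0, 0], [0, 0, -1], 0],
    [[0, 0, 0], [0, 0, -0.7], 0],
    [[0, 0, 0], [0, 0, 0], 0],
    [[0, 0, 0], [0, 0, 0], 0]
  ]
}}

```text
t: 10.72
tool_pos: [0.6229, -0.0701, 0.2604]
tool_rot: [0.045, 1.57, -0.045]
contact_force: [-0.0, 0.2, -2.8]
grip_width: 0.011
```

{"method": "apply_moves", "body": {
  "deltas": [
    [[0, 0, 0], [0, 0, -0.5], 0],
    [[0, 0, 0], [0, 0, -0.5], 0],
    [[0, 0, 0], [0, 0, -0.5], 0],
    [[0, 0, 0], [0, 0, 0], 0]
  ]
}}

```text
t: 11.22
tool_pos: [0.6229, -0.0701, 0.2587]
tool_rot: [0.045, 1.57, -0.045]
contact_force: [0.7, 0.3, -3.0]
grip_width: 0.0108
```

{"method": "apply_moves", "body": {
  "deltas": [
    [[0, 0, 0], [0, 0, -0.5], 0],
    [[0, 0, 0], [0, 0, -0.5], 0],
    [[0, 0, 0], [0, 0, 0], 0]
  ]
}}

```text
t: 11.6
tool_pos: [0.623, -0.0701, 0.2585]
tool_rot: [0.045, 1.57, -0.045]
contact_force: [-3.0, 0.7, 2.7]
grip_width: 0.0109
```

{"method": "apply_moves", "body": {
  "deltas": [
    [[0, 0, 0], [0, 0, 0], 0],
    [[0, 0, 0], [0, 0, 0], 0],
    [[0, 0, 0], [0, 0, 0], 0],
    [[0, 0, 0], [0, 0, 0], 0],
    [[0, 0, 0], [0.1, 2, 0], 0],
    [[0, 0, 0], [0.2, 3, 0], 0],
    [[0, 0, 0], [0.2, 4, 0], 0],
    [[0, 0, 0], [0.2, 4, 0], 0],
    [[0, 0, 0], [0.2, 4, 0], 0],
    [[0, 0, 0], [0.3, 4, 0], 0]
  ]
}}

```text
t: 12.85
tool_pos: [0.6249, -0.0501, 0.2585]
tool_rot: [0.044, 1.568, -0.047]
contact_force: [-0.8, -4.9, 4.5]
grip_width: 0.0105
```

{"method": "apply_moves", "body": {
  "deltas": [
    [[0, 0, 0], [0, 3, 0.3], 0],
    [[0, 0, 0], [0.1, 4, 0], 0],
    [[0, 0, 0], [0.2, 4, 0], 0],
    [[0, 0, 0], [0.2, 4, 0], 0],
    [[0, 0, 0], [0.2, 4, 0], 0],
    [[0, 0, 0], [0.2, 4, 0], 0],
    [[0, 0, 0], [0.2, 4, 0], 0],
    [[0, 0, 0], [0.2, 4, 0], 0],
    [[0, 0, 0], [0.2, 4, 0], 0],
    [[0, 0, 0], [0.2, 4, 0], 0]
  ]
}}

```text
t: 14.1
tool_pos: [0.6261, -0.0105, 0.2585]
tool_rot: [0.044, 1.569, -0.046]
contact_force: [-0.5, -6.0, 5.1]
grip_width: 0.0108
```

```bash
python3 -c "
from h import *
s,T=st(); print(s['ft_torque'])"
```

```text
t 14.1 tcp [ 0.6261 -0.0105  0.2585] jaw -3.29 tilt [ 0.001 -0.001 -1.   ] F [-0.45 -5.99  5.13] w 0.0108 rail xy -0.0024 -0.0308
[-1.11617106 -0.14956415 -0.07886883]
```

{"method": "apply_moves", "body": {
  "deltas": [
    [[0, 0, 0], [0.2, 4, 0.4], 0],
    [[0, 0, 0], [0.2, 4, 0], 0],
    [[0, 0, 0], [0.3, 4, 0], 0],
    [[0, 0, 0], [0.2, 4, 0], 0],
    [[0, 0, 0], [0.3, 4, 0], 0],
    [[0, 0, 0], [0.2, 4, 0], 0],
    [[0, 0, 0], [0.3, 4, 0], 0],
    [[0, 0, 0], [0.2, 4, 0], 0],
    [[0, 0, 0], [0.3, 4, 0], 0],
    [[0, 0, 0], [0.2, 4, 0], 0],
    [[0, 0, 0], [0.3, 4, 0], 0]
  ]
}}

```text
t: 15.48
tool_pos: [0.6285, 0.0341, 0.2585]
tool_rot: [0.045, 1.57, -0.045]
contact_force: [0.3, -4.5, 2.8]
grip_width: 0.0109
```

{"method": "apply_moves", "body": {
  "deltas": [
    [[0, 0, 0], [0.2, 3, 0], 0],
    [[0, 0, 0], [0.2, 3, 0], 0],
    [[0, 0, 0], [0.2, 3, 0], 0],
    [[0, 0, 0], [0.1, 2, 0], 0],
    [[0, 0, 0], [0.1, 2, 0], 0],
    [[0, 0, 0], [0.1, 1.5, 0], 0]
  ]
}}

```text
t: 16.23
tool_pos: [0.6293, 0.0487, 0.2582]
tool_rot: [0.045, 1.571, -0.044]
contact_force: [0.3, -3.0, 2.4]
grip_width: 0.0107
```

{"method": "apply_moves", "body": {
  "deltas": [
    [[0, 0, 0], [0, 1, 0], 0],
    [[0, 0, 0], [0.1, 1, 0], 0],
    [[0, 0, 0], [0, 1, 0], 0]
  ]
}}

```text
t: 16.6
tool_pos: [0.6288, 0.0523, 0.2573]
tool_rot: [0.046, 1.573, -0.043]
contact_force: [-0.1, -0.4, -3.2]
grip_width: 0.0104
```

Support is lost: Fz is back to the free weight and z dropped 1.2 mm, at rail y ≈ 32 mm. I'll go 1 mm further and lower gently.

{"method": "apply_moves", "body": {
  "deltas": [
    [[0, 0, 0], [0.1, 1, 0], 0],
    [[0, 0, 0], [0, 0, -0.7], 0],
    [[0, 0, 0], [0, 0, -0.7], 0],
    [[0, 0, 0], [0, 0, -0.7], 0]
  ]
}}

```text
t: 17.1
tool_pos: [0.6296, 0.0524, 0.2563]
tool_rot: [0.045, 1.57, -0.045]
contact_force: [-0.1, 0.4, -2.7]
grip_width: 0.0107
```

{"method": "apply_moves", "body": {
  "deltas": [
    [[0, 0, 0], [0, 0.7, 0], 0],
    [[0, 0, 0], [0, 0, -1], 0],
    [[0, 0, 0], [0, 0, -1], 0],
    [[0, 0, 0], [0, 0, -1], 0],
    [[0, 0, 0], [0, 0, -1], 0],
    [[0, 0, 0], [0, 0, 0], 0]
  ]
}}

```text
t: 17.85
tool_pos: [0.6295, 0.0531, 0.2522]
tool_rot: [0.045, 1.571, -0.045]
contact_force: [-0.4, -0.5, -2.9]
grip_width: 0.0108
```

{"method": "apply_moves", "body": {
  "deltas": [
    [[0, 0, 0], [0, 0, -1], 0],
    [[0, 0, 0], [0, 0, -1], 0],
    [[0, 0, 0], [0, 0, -1], 0],
    [[0, 0, 0], [0, 0, -1], 0],
    [[0, 0, 0], [0, 0, -0.5], 0],
    [[0, 0, 0], [0, 0, 0], 0]
  ]
}}

```text
t: 18.6
tool_pos: [0.6296, 0.0531, 0.2478]
tool_rot: [0.045, 1.57, -0.045]
contact_force: [-0.3, 0.2, -4.1]
grip_width: 0.0108
```

{"method": "apply_moves", "body": {
  "deltas": [
    [[0, 0, 0], [0, 0, -0.5], 0],
    [[0, 0, 0], [0, 0, -0.5], 0],
    [[0, 0, 0], [0, 0, -0.4], 0],
    [[0, 0, 0], [0, 0, 0], 0]
  ]
}}

```text
t: 19.1
tool_pos: [0.6296, 0.0531, 0.2465]
tool_rot: [0.045, 1.57, -0.045]
contact_force: [0.2, -1.1, -2.9]
grip_width: 0.0104
```

{"method": "apply_moves", "body": {
  "deltas": [
    [[0, 0, 0], [0, 0, -0.4], 0],
    [[0, 0, 0], [0, 0, -0.3], 0],
    [[0, 0, 0], [0, 0, 0], 0]
  ]
}}

```text
t: 19.48
tool_pos: [0.6297, 0.0531, 0.2465]
tool_rot: [0.045, 1.57, -0.045]
contact_force: [-2.9, 0.7, 3.3]
grip_width: 0.0109
```

Fully home: z is 12.0 mm below the ledge contact, at light support. Now a small nudge so the strip meets the lip, then release and withdraw upward.

{"method": "apply_moves", "body": {
  "deltas": [
    [[0, 0, 0], [0.8, 0, 0.3], 0],
    [[0, 0, 0], [0.8, 0, 0], 0],
    [[0, 0, 0], [0.6, 0, 0], 0],
    [[0, 0, 0], [0, 0, 0], 0]
  ]
}}

```text
t: 19.98
tool_pos: [0.6312, 0.0531, 0.2466]
tool_rot: [0.045, 1.572, -0.045]
contact_force: [-6.0, -0.1, 5.0]
grip_width: 0.0108
```

{"method": "apply_moves", "body": {
  "deltas": [
    [[0, 0, 0], [-0.4, 0, 0], 16],
    [[0, 0, 0], [0, 0, 0], 20],
    [[0, 0, 0], [0, 0, 0], 26],
    [[0, 0, 0], [0, 0, 0], 32],
    [[0, 0, 0], [0, 0, 0], 36],
    [[0, 0, 0], [0, 0, 0], 36],
    [[0, 0, 0], [0, 0, 0], 36]
  ]
}}

```text
t: 20.85
tool_pos: [0.6314, 0.0531, 0.2461]
tool_rot: [0.045, 1.57, -0.045]
contact_force: [-0.2, 0.4, 0.1]
grip_width: 0.0361
```

```bash
python3 -c "
from h import *
st()
im,d,i=grab('wrist'); cv2.imwrite('pics/w4.png',cv2.resize(im[:,:,::-1],(640,480)))"
```

```text
t 20.85 tcp [0.6314 0.0531 0.2461] jaw -3.27 tilt [ 0.  0. -1.] F [-0.18  0.39  0.09] w 0.0361 rail xy -0.0007 0.033
```

View pics/w4.png

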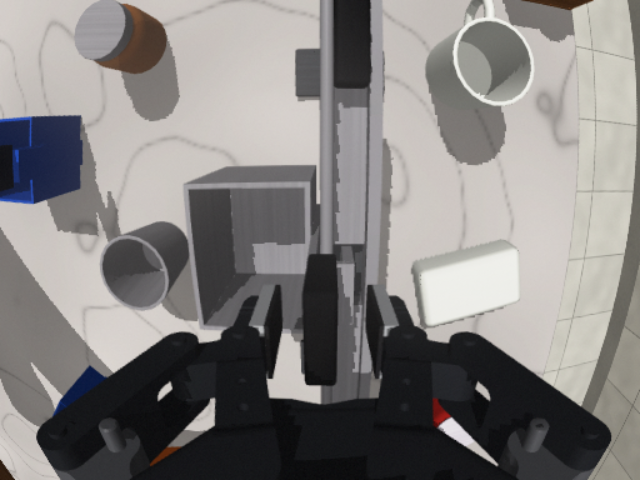

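The fingers (at 265 and 377) stand clear either side of the grip (320,320). The hook is over the lip, the caddy is square, and nothing else has moved. Next I'll withdraw straight up.

{"method": "apply_moves", "body": {
  "deltas": [
    [[0, 0, 0], [0, 0, 3], 36],
    [[0, 0, 0], [0, 0, 8], 36],
    [[0, 0, 0], [0, 0, 15], 36],
    [[0, 0, 0], [0, 0, 20], 36],
    [[0, 0, 0], [0, 0, 20], 36],
    [[0, 0, 0], [0, 0, 20], 36],
    [[0, 0, 0], [0, 0, 20], 36],
    [[0, 0, 0], [0, 0, 10], 36],
    [[0, 0, 0], [0, 0, 0], 36],
    [[0, 0, 0], [0, 0, 0], 36],
    [[0, 0, 0], [0, 0, 0], 36]
  ]
}}

```text
t: 22.28
tool_pos: [0.6311, 0.0531, 0.3609]
tool_rot: [0.045, 1.572, -0.045]
contact_force: [-0.6, -0.3, 0.4]
grip_width: 0.0359
```

Run:
```python
from h import *
st()
im,d,i=grab('side'); cv2.imwrite('pics/s5.png',cv2.resize(im[100:280,200:380,::-1],(600,600)))
im,d,i=grab('wrist'); im,W=wcloud(); Z=W[...,2]
q=W[...,:2]-RO; X=q@ex;Y=q@ey
g=(im.max(2)<60)&(Z>.268)&(Z<.29)&(abs(X)<.03)&(abs(Y-.034)<.04); print('grip top',g.sum(),np.median(Z[g]),cv2.minAreaRect((np.c_[X[g],Y[g]]*1000).astype(np.float32)))
m=(X>-.12)&(X<-.008)&(abs(Y-.034)<.06)&(Z>.185)&(Z<.21); P=np.c_[X[m],Y[m],Z[m]]; A=np.c_[P[:,:2]-P[:,:2].mean(0),np.ones(len(P))]
k=abs(P[:,2]-np.median(P[:,2]))<.01; c=np.linalg.lstsq(A[k],P[k,2],rcond=None)[0]; r=P[:,2]-A@c; k=abs(r)<.003; print('rim plane',k.sum(),np.linalg.lstsq(A[k],P[k,2],rcond=None)[0])
```

```text
t 22.27 tcp [0.6311 0.0531 0.3609] jaw -3.27 tilt [-0.002  0.    -1.   ] F [-0.64 -0.3   0.37] w 0.0359 rail xy -0.0011 0.033
grip top 711 0.2780512575874332 ((-0.8530182838439941, 33.148841857910156), (40.138885498046875, 11.27252197265625), 89.7906265258789)
rim plane 688 [0.0251381  0.01575262 0.19640636]
```

View pics/s5.png

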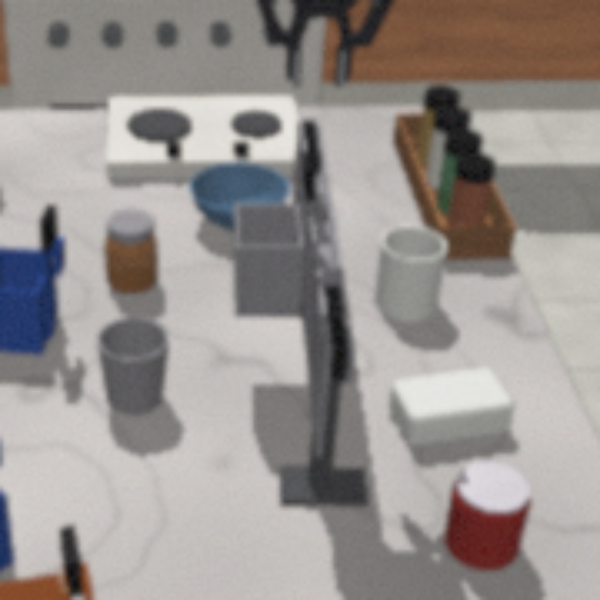

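The side view shows the caddy hanging upright against the rail at (270,260), with the gripper well clear. The grip top is at z = 0.278, which is exactly the height for a tongue on the notch floor. Handing in.

```bash
python3 -c "
from h import *
st(); print(env.finish_job())"
```

```text
t 22.38 tcp [0.6312 0.0531 0.3613] jaw -3.27 tilt [-0.001  0.    -1.   ] F [0.04 0.6  0.18] w 0.0358 rail xy -0.001 0.033
the job is handed in; nothing more can be done
None
```

The steel caddy is hanging in the rail's notch and the gripper has let go. I handed the job in at t ≈ 22 s of the 72 s allowed; no verdict was reported.

**What I did:** I picked up the grey caddy by its black grip and lifted its hook over the lip near the right end, at about −90 mm along the rail. The tongue rested on the ledge, and I slid it towards the middle with a light push. Support was lost at about +32 mm, which agrees with the notch centre the cameras gave (33 to 34 mm). I lowered it 12.0 mm to the notch floor, let go and withdrew straight up.

**Contact force:** The highest support I read while sliding was about 8 N and the highest drag about 6 N. I only had readings at the end of each move, so brief peaks in between were not seen.

**Last checks:**
- **Height:** the top of the grip is at z = 0.278 m, exactly the height for a tongue on the notch floor.
- **Position and angle:** the caddy is at +33 mm along the rail, square to within about 0.5° and tilted by about 0.03 rad or less.
- **Surroundings:** the gripper is about 115 mm above the release height and touching nothing. The other things look undisturbed in the last pictures, though I did not measure their positions again.

**Small disagreements:** the top and wrist cameras differed by about 2 mm on the grip and 1 mm on the lip. I used the wrist readings. No check failed.

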